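Wind the hand centrifuge two turns with its square-socket crank

TASK

Take the loose crank with the orange knob and the square hub, push it fully home on the upright square brass shaft of the hand centrifuge, and wind it clockwise (seen from above) through at least two full turns so that the rotor with the tubes goes round. Leave the crank sitting on the shaft, let go of it, and do not disturb the other crank with the black knob and round hub.

Things in the scene. Friction and masses are not known exactly. Their poses are not given: they have to be found in the camera images.
- crank: Crank to use, 175 g, standing on its square 38 mm hub, 36 high. Socket 21x21 mm, 30 deep, open below, sides along x, y. Flat arm (16 wide, top at z 36 mm) runs along +x to an orange upright round knob: 26 mm across, axis at x 65, z 37 to 85; grip it from above near z 65. It spins on its pin, stiffly enough to keep the crank's direction when carried. Origin: centre of hub's underside, z up.
- drive_seat (a point): On the axis of the centrifuge's upright square brass shaft, at its foot, where the hub rests when home (steel collar, 108 mm over the bench). Shaft 18x18 mm, sides along this point's x, y, which turn with it; straight for 18 mm up, then tapering to 6x6 at 29. Crank fits at any quarter turn, about 10 degrees of play. White drive box and rotor bowl all lie below this point, clear of arm and knob.
- drive (a joint): Angle of the square shaft in rad, growing clockwise seen from above; starts within 0.35 of 0, no stops. Friction about 0.1 N m: stays where it is left. Drives the rotor, which turns twice as fast. Lags behind the crank by the play, up to 0.4 rad.
- black_crank: The wrong crank, to be left alone: same arm and size, but a black knob that does not spin and a round dark hub 38 mm across. Origin: centre of the hub's underside; knob 65 mm along +x; z up.
Not all that is in view belongs to the job. Leave any green or purple look-alike of the crank alone.

How it is judged:
On the way, in this order (a step that is already met when the one before it is completed fails the run):
1. the orange-knob crank sits fully home on the square shaft, before the shaft has been wound (horizontal distance between crank and drive_seat below 0.006 m and z of crank in the frame of drive_seat below 0.006 m and angle between crank's own z axis and vertical below 0.15 rad and value of joint drive below 1.8 rad), for 0.2 s.
2. the shaft has been wound one turn clockwise with the crank on it (value of joint drive above 6 rad and horizontal distance between crank and drive_seat below 0.008 m and z of crank in the frame of drive_seat below 0.012 m).
At the end, for the whole second after the job is handed in: The shaft has turned clockwise to at least 11.6 rad (two turns less the play and the varying start), and stands still; the orange-knob crank sits home on it (hub within 6 mm of the axis and 6 mm of the collar, tilted less than 0.15 rad), released and at rest (value of joint drive above 11.6 rad and velocity of joint drive below 0.3 rad/s and horizontal distance between crank and drive_seat below 0.006 m and z of crank in the frame of drive_seat below 0.006 m and angle between crank's own z axis and vertical below 0.15 rad and linear speed of crank below 0.03 m/s); the robot touches nothing.
It fails at once if the black-knob crank is moved by more than 30 mm or tipped (distance of black_crank from where it was at the start of the episode above 0.03 m or angle between black_crank's own z axis and vertical above 0.4 rad).
It also fails if it takes over 72 s, if anything falls off the work surface, if the arm or the gripper's body presses on something with over 40 N, if the wrist force passes 120 N, or if a joint passes its speed limit or range.

ROBOT

A 6-joint arm with a two-finger parallel gripper is mounted at the origin on the work surface. World frame = base frame: x ahead of the robot, y to its left, z up, the work surface at z = 0. Lengths are in m, angles in rad, forces in N, time in s.
With the tool pointing down it reaches from about 0.275 to 0.85 m from the base axis. Payload 5.2 kg.
Tool frame: the origin (TCP) lies at the very end of the fingers, on their centre line; the grasp point (between the pads) lies 19 mm behind it; z points along the fingers, y is the line along which they close (so a half turn about z gives the same grasp; the last joint's range is limited). The gripper opens to 85 mm and grips with 20 to 120 N. Pads are 22 mm wide; open, the fingers measure 114 mm over their backs; the gripper's body (76 mm by 85 mm) begins 54 mm behind the grasp point. The pads swing forward as they close: fully open they stand 13 mm farther back than shut.
Start: joints at [-0.203, 0.259, 1.535, -0, 1.348, -0.203], TCP at [0.55, 0, 0.231] pointing down, gripper open.
Joint ranges: [-3.14, 3.14], [-0.91, 2.08], [0.19, 2.58], [-1.22, 4.36], [0.22, 2.71], [-3.12, 3.12]. Speed limits (rad/s): [2.57, 2.57, 3.14, 3.14, 3.14, 3.14].

INTERFACE

Orientations are given as a rotation vector (axis times angle).
In Python, from rig import arm, viewer gives the robot as it stands. Calls block until the motion is done:
- arm.movep(position, orientation): joint-space move of the TCP to a pose.
- arm.servo_line(position, v=0.15, attitude=None, until_force=None): straight line of the TCP; attitude=None keeps the orientation; v is the mean speed in m/s. With until_force (N) it stops when the force on the tool has changed by that much, and returns True; else False.
- arm.goto_joints(angles): joint-space move.
- arm.gripper_to(opening): finger opening in m; the grip force is fixed at half the most; returns when the fingers have stopped.
- arm.pause(seconds).
- arm.solve_ik(position, orientation): joint angles nearest the present ones, or None.
- arm.state(): the state.
- viewer.grab_frame(name): name is "scene" or "side" or "wrist"; returns a dict with "frame" (400x640x3 uint8, blue, green, red), "mtx" (3x3 intrinsics, pixels), "R" (3x3) and "t" (3): a world point X has camera coordinates R X + t. Camera axes: x right, y down, z forward; pixel columns grow to the right and rows downward; lengths in m; the calibration is good to about 2 mm. A picture is of the moment at which its call begins. There is no depth.
A pose or a line that the arm cannot do raises arm.IKError and nothing moves.
- arm.finish_job(): hands the job in; it is judged then, once.
The state is a dict: "time_s": time; "qpos": joint angles; "dq": joint speeds; "joint_efforts": joint torques, N m; "eef_pos": TCP position; "tcp_rot": TCP orientation; "wrist_force": force on the tool from outside, world axes, zero at the start; "moment": the same for the moment, N m; "width": finger opening in m; "gripper_force": force on a finger pad.
Only numpy, scipy, OpenCV 4.12 (cv2) and the standard library are available. Lean on these libraries where they do the work, as an engineer would, in place of code of your own. Each camera call takes 0.05 s, during which the arm holds its last target. There are 200 camera calls.

## Working session

There is one attempt and no reset: what is moved stays moved. The work goes in short steps, each a Python script; the robot and the scene stay as the last script left them, time stands still between calls to the robot, and variables do not carry over. Pictures are saved under pics/ and viewed, at most 10 in all, crops included, and the job is handed in when it is done.

```bash
mkdir -p pics; ls
python3 - <<'E'
from rig import arm, viewer
import cv2, numpy as np, pickle
d={}
for n in("scene","side","wrist"):
    f=viewer.grab_frame(n); d[n]=f; cv2.imwrite(f"pics/{n}0.png",f["frame"]); print(n,(-f["R"].T@f["t"]).round(3), f["mtx"][0,0])
pickle.dump(d,open("f0.pkl","wb"))
s=arm.state();print(s["eef_pos"],s["tcp_rot"],s["time_s"])
a=np.vstack([d["scene"]["frame"],d["side"]["frame"]]); cv2.imwrite("pics/both.png",cv2.resize(a,(480,600)))
E
```

```text
pics
scene [ 1.159 -0.047  0.854] 509.3376811644858
side [ 0.083 -0.831  0.588] 418.9413883281776
wrist [0.549 0.073 0.373] 346.3133557819961
[5.49602540e-01 1.01183550e-04 2.30669771e-01] [-2.22061701e+00 -2.22062887e+00  1.20308617e-03] 0.15
```

View pics/scene0.png

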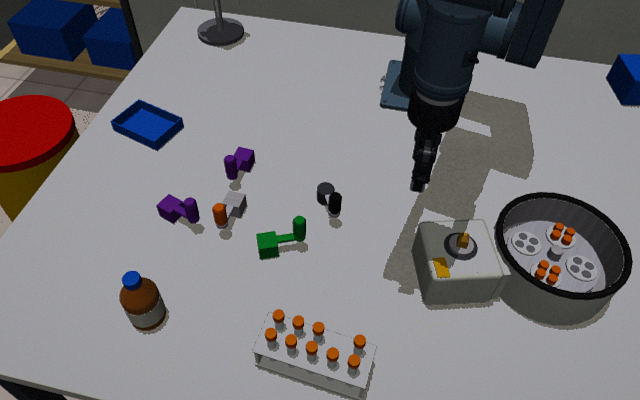

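View pics/side0.png

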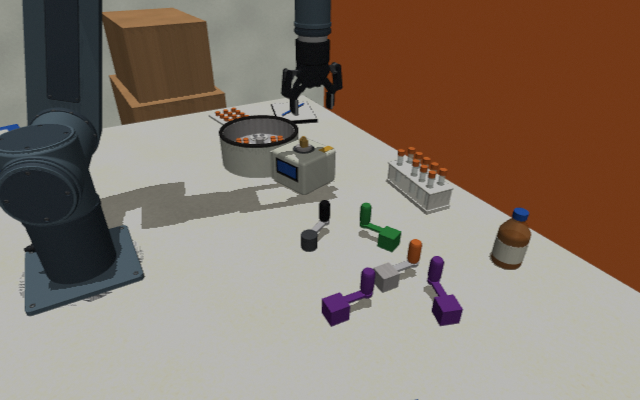

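Candidates in the scene view are the orange knob (220,214) with a grey square hub (236,203), the black knob (335,203) with a round hub (325,192), green (299,228), and purple (231,167) and (191,210). The orange one with the grey square hub fits the description. The shaft is at (463,240) in scene and (304,142) in side. Next: an enlarged crop to confirm.

```bash
cat > h.py <<'E'
import numpy as np, cv2
def proj(f,X): 
    p=f["mtx"]@(f["R"]@np.asarray(X,float)+f["t"]); return p[:2]/p[2]
def ray(f,px,z):
    c=-f["R"].T@f["t"]; d=f["R"].T@np.linalg.inv(f["mtx"])@np.array([*px,1.]); return c+d*(z-c[2])/d[2]
def tri(f1,p1,f2,p2):
    P=[f["mtx"]@np.c_[f["R"],f["t"]] for f in(f1,f2)]
    X=cv2.triangulatePoints(P[0],P[1],np.array(p1,float).reshape(2,1),np.array(p2,float).reshape(2,1))[:,0]; return X[:3]/X[3]
def blob(f,lo,hi,box):
    x0,y0,x1,y1=box; m=cv2.inRange(cv2.cvtColor(f["frame"][y0:y1,x0:x1],cv2.COLOR_BGR2HSV),lo,hi)
    n,l,s,c=cv2.connectedComponentsWithStats(m); i=1+np.argmax(s[1:,4]); return c[i]+[x0,y0],s[i]+[x0,y0,0,0,0]
E
python3 - <<'E'
import pickle; from h import *
d=pickle.load(open("f0.pkl","rb")); S,D=d["scene"],d["side"]
k1,s1=blob(S,(3,150,80),(18,255,255),(205,195,240,235)); k2,s2=blob(D,(3,150,80),(18,255,255),(400,230,430,270))
print("knob",k1,s1,k2,s2,tri(S,k1,D,k2))
print("hub",tri(S,(236,203),D,(386,277)))
print("shaft",tri(S,(463,240),D,(304,142)))
f=lambda im,x,y,w,h,k:cv2.resize(im[y:y+h,x:x+w],None,fx=k,fy=k,interpolation=cv2.INTER_CUBIC)
a=f(S["frame"],180,145,80,60+30,4.94);b=f(D["frame"],355,225,90,90,4.94)
c=f(S["frame"],430,210,60,60,5);e=f(D["frame"],275,120,60,60,5)
h=np.zeros((600,700,3),np.uint8)
a=cv2.resize(a,(300,300));
cv2.imwrite("pics/crop1.png",np.vstack([np.hstack([f(S["frame"],185,165,75,75,4),f(D["frame"],365,230,75,75,4)]),np.hstack([c,e])]))
E
```

```text
knob [218.0625     207.97916667] [213 203  12  11  96] [414.61016949 250.56779661] [409 239  13  24 236] [ 0.57561093 -0.3652615   0.06920807]
hub [ 0.51673594 -0.35431859  0.01832672]
shaft [0.58083058 0.1024167  0.11934118]
```

View pics/crop1.png

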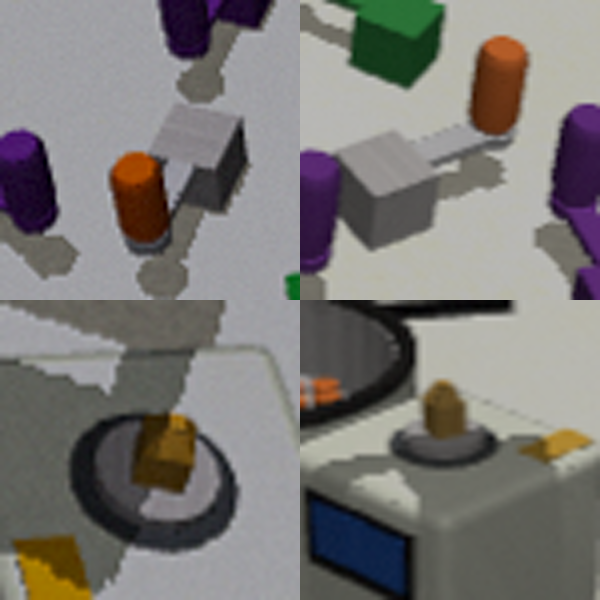

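The crop confirms it: orange knob on a grey square hub, with its arm running from hub to knob. Knob top is at about (219,205.5) in scene and (415.5,241) in side. Hub top centre is at (234.5,198) in scene and (386.5,271) in side. The shaft tip is at about (465.5,234) in scene.

Run:
```python
import pickle; from h import *
d=pickle.load(open("f0.pkl","rb")); S,D,W=d["scene"],d["side"],d["wrist"]
print("knob top",tri(S,(219,205.5),D,(415.5,241)),ray(S,(219,205.5),.085))
h=ray(S,(234.5,198.3),.036);print("hub top",tri(S,(234.5,198.3),D,(386.5,271.2)),h)
print("tip",tri(S,(465.6,234.4),D,(304,136)),ray(S,(465.6,234.4),.137), "collar",tri(S,(460.6,246),D,(303.6,148)))
for n,p in dict(purpA=(230,157),purpB=(190,199),green=(299,218),black=(335,194)).items(): print(n,ray(S,p,.085))
print("cam axis",W["R"][2], W["R"][0])
from rig import arm
from scipy.spatial.transform import Rotation as R
print(R.from_rotvec(arm.state()["tcp_rot"]).as_matrix().round(3))
```

```text
knob top [ 0.58156643 -0.35854199  0.0860549 ] [ 0.58048736 -0.35868304  0.085     ]
hub top [ 0.51666506 -0.35528968  0.03391039] [ 0.51737297 -0.35365271  0.036     ]
tip [0.58123719 0.10285839 0.1366909 ] [0.58084249 0.10320219 0.137     ] collar [0.58028705 0.10280008 0.1009176 ]
purpA [ 0.44854828 -0.38165094  0.085     ]
purpB [ 0.57811908 -0.41974807  0.085     ]
green [ 0.57405575 -0.19942592  0.085     ]
black [ 0.4980818  -0.14424451  0.085     ]
cam axis [-0.00177208 -0.28423776 -0.95875219] [ 9.99998234e-01  9.67199547e-05 -1.87699052e-03]
[[-0.     1.    -0.001]
 [ 1.     0.     0.   ]
 [ 0.    -0.001 -1.   ]]
```

Run:
```python
import pickle; from h import *
d=pickle.load(open("f0.pkl","rb")); W=d["wrist"]
for z in(.108,.137): print(proj(W,(.581,.103,z)))
p=proj(W,(.581,.103,.12)).astype(int); y0=max(0,p[1]-50); x0=p[0]-50
cv2.imwrite("pics/w0crop.png",cv2.resize(W["frame"][y0:y0+100,x0:x0+100],(600,600),interpolation=cv2.INTER_CUBIC)); print(x0,y0)
```

```text
[367.64264394  54.58363797]
[373.42316719  48.96391402]
319 2
```

View pics/w0crop.png

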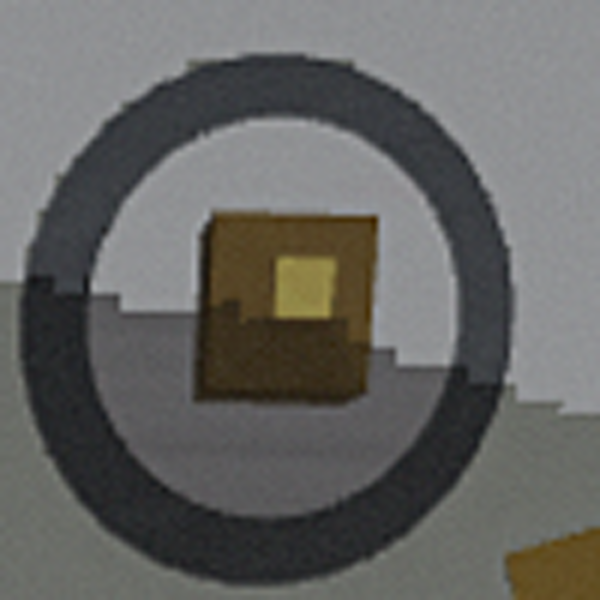

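The wrist crop shows the shaft inside the collar. Tip centre is at crop (305,287), i.e. image (369.8,49.8). The shoulder corners are at about (211,213), (378,217), (367,395) and (202,393).

Run:
```python
import pickle; from h import *
d=pickle.load(open("f0.pkl","rb")); W=d["wrist"]
print("tip",ray(W,(305/6+319,287/6+2),.137))
c=np.array([ray(W,(x/6+319,y/6+2),.126)[:2] for x,y in((211,213),(378,217),(367,395),(202,393))])
print(c.mean(0),"edges")
for i in range(4):
    e=c[(i+1)%4]-c[i]; print(np.linalg.norm(e),np.degrees(np.arctan2(e[1],e[0])))
t=np.array([ray(W,(x/6+319,y/6+2),.137)[:2] for x,y in((276,257),(334,257),(332,317),(275,317))])
for i in range(4):
    e=t[(i+1)%4]-t[i]; print(np.linalg.norm(e),np.degrees(np.arctan2(e[1],e[0])))
from rig import arm
from scipy.spatial.transform import Rotation as R
yaw=np.arctan2(-.3585+.3545,.581-.517); r0=R.from_euler("z",yaw)*R.from_matrix([[0,1,0],[1,0,0],[0,0,-1]])
arm.gripper_to(.06)
arm.movep([.581,-.3585,.2],r0.as_rotvec())
f=viewer=None
from rig import viewer
W=viewer.grab_frame("wrist"); pickle.dump(W,open("f1.pkl","wb")); 
print(proj(W,(.581,-.3585,.085)),proj(W,(.517,-.3545,.036)),arm.state()["time_s"]); cv2.imwrite("pics/w1.png",W["frame"])
```

```text
tip [0.57876265 0.10249541 0.137     ]
[0.57851787 0.10198576] edges
0.018184643811608593 -1.2657420251819926
0.018134309287195227 -91.02614090668732
0.018367754081377672 179.34705054812198
0.01833090244879181 88.40223387877442
0.006059724711096294 -0.00918553540287296
0.005811388822890425 -89.5791165470995
0.0060005410965739215 179.99346187755685
0.005812411593536154 91.00425843609108
[322.30673972 198.73848213] [251.79245537 183.73670743] 1.925
```

View pics/w1.png

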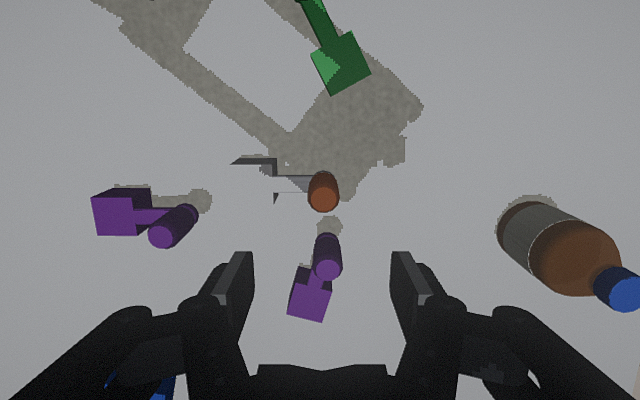

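The knob top is at (323,198) and the hub top at about (254,183). Both match predictions within 2 px, so I'll grasp, lift, carry to above the shaft and look.

```bash
cat >> h.py <<'E'
from scipy.spatial.transform import Rotation as R
R0=R.from_matrix([[0,1,0],[1,0,0],[0,0,-1]])
def rv(deg): return (R.from_euler("z",deg,degrees=True)*R0).as_rotvec()
E
python3 - <<'E'
import pickle; from h import *
from rig import arm,viewer
arm.servo_line([.581,-.3585,.046],v=.12)
arm.gripper_to(0.0); s=arm.state(); print(s["width"],s["gripper_force"],s["wrist_force"].round(1))
arm.servo_line([.581,-.3585,.25],v=.15)
th=-.0125; c=np.array([.5797,.1025])
arm.movep([c[0]+.065*np.cos(th),c[1]+.065*np.sin(th),.25],rv(-.7))
s=arm.state(); print(s["width"],s["eef_pos"],s["wrist_force"].round(1),s["time_s"])
d={n:viewer.grab_frame(n) for n in("scene","side","wrist")}; pickle.dump(d,open("f2.pkl","wb"))
S,D=d["scene"],d["side"]
for f in(S,D): print(proj(f,(*c,.204)),proj(f,(*c,.108)))
a=cv2.resize(S["frame"][110:290,370:550],(400,400),interpolation=cv2.INTER_CUBIC);b=cv2.resize(D["frame"][40:200,240:400],(400,400),interpolation=cv2.INTER_CUBIC)
cv2.imwrite("pics/c2.png",np.hstack([a,b]))
# IK check of circle
for t in np.arange(0,6.3,.4):
    q=arm.solve_ik([c[0]+.065*np.cos(t),c[1]+.065*np.sin(t),.153],rv(-.7))
    if q is None: print("noik",t)
E
```

```text
0.024455680938819183 58.70848051272333 [1.6 0.4 2.2]
0.024360950624979436 [0.64502808 0.10027855 0.24993752] [-0.4 -0.4 -1.8] 6.975
[474.89397097 209.67711251] [461.35727052 243.42986646]
[302.97636166 111.95672107] [303.43095054 145.71304752]
```

View pics/c2.png

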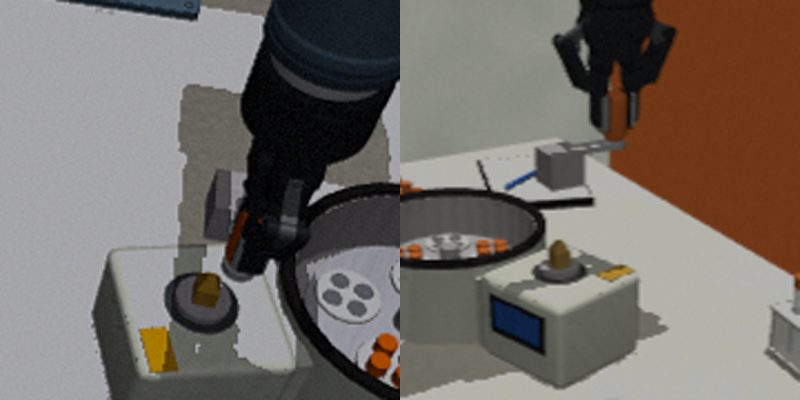

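The crank is held level, with the knob gripped and the hub bottom at side (304,111), against a predicted (303,112). I'll lower it with force stops.

Run:
```python
import pickle; from h import *
from rig import arm,viewer
th=-.0125; c=np.array([.5797,.1025]); p=c+.065*np.array([np.cos(th),np.sin(th)])
def st(m): s=arm.state(); print(m,s["eef_pos"].round(4),s["wrist_force"].round(1),s["moment"].round(2),s["time_s"])
arm.servo_line([*p,.19],v=.1); st("pre")
hit=arm.servo_line([*p,.153],v=.04,until_force=20); st(hit)
D=viewer.grab_frame("side"); S=viewer.grab_frame("scene")
a=cv2.resize(S["frame"][170:290,410:530],(400,400),interpolation=cv2.INTER_CUBIC);b=cv2.resize(D["frame"][80:200,250:370],(400,400),interpolation=cv2.INTER_CUBIC)
cv2.imwrite("pics/c3.png",np.hstack([a,b]))
```

```text
pre [0.6451 0.1016 0.1906] [-0.   0.3 -1.3] [ 0.03 -0.14  0.03] 7.875
False [0.6448 0.1017 0.1543] [-1.1 -0.7  5.5] [0.01 0.62 0.02] 8.95
```

View pics/c3.png

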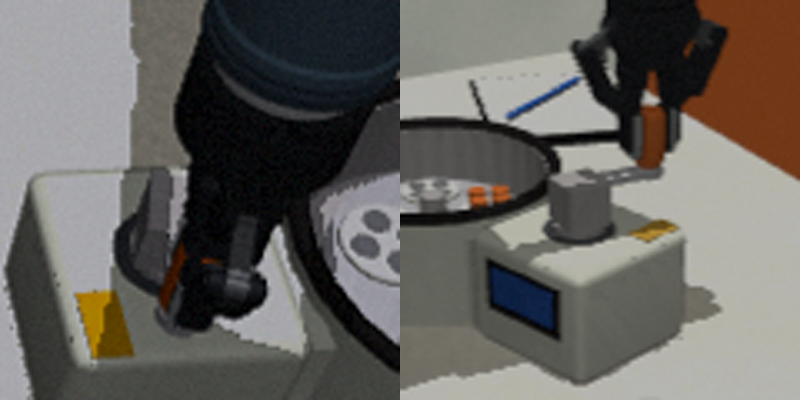

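It is seated: the hub rests on the collar in the side view, and TCP z is 0.1543 as computed. Next is a short trial arc, checking forces and time per segment.

```bash
cat >> h.py <<'E'
C=np.array([.5797,.1025])
def wind(arm,a,b,step=.2,v=.12,z=.1537):
    out=[]
    for t in np.linspace(a,b,max(1,round(abs(b-a)/step))+1)[1:]:
        arm.servo_line([C[0]+.065*np.cos(t),C[1]-.065*np.sin(t),z],v=v)  # t clockwise
        s=arm.state(); e=s["eef_pos"][:2]-C
        out.append((t,-np.arctan2(e[1],e[0]),np.hypot(*e),*s["wrist_force"],s["eef_pos"][2],s["time_s"],s["width"]))
    return np.array(out)
E
python3 - <<'E'
from h import *
from rig import arm
np.set_printoptions(suppress=True,precision=3,linewidth=150)
arm.pause(.4)
print(wind(arm,.0125,1.2125))
E
```

```text
[[ 0.212  0.22   0.065 -1.3   -1.296  4.689  0.154  9.708  0.024]
 [ 0.412  0.419  0.065 -1.353 -1.253  5.286  0.154  9.967  0.024]
 [ 0.612  0.618  0.065 -1.641 -0.994  6.129  0.154 10.225  0.025]
 [ 0.812  0.817  0.065 -1.651 -1.399  5.303  0.154 10.483  0.025]
 [ 1.012  1.018  0.065 -0.681 -1.319  6.267  0.154 10.742  0.025]
 [ 1.212  1.219  0.066 -0.08  -0.815  6.354  0.154 11.     0.024]]
```

Run:
```python
from h import *
from rig import arm,viewer
np.set_printoptions(suppress=True,precision=3,linewidth=150)
o=wind(arm,1.2125,13.3); print(o[::6]); print(np.abs(o[:,3:6]).max(0))
D=viewer.grab_frame("side"); W=viewer.grab_frame("wrist")
b=cv2.resize(D["frame"][60:210,220:390],(453,400),interpolation=cv2.INTER_CUBIC)
cv2.imwrite("pics/c4.png",np.hstack([b,cv2.resize(W["frame"],(347,217))[:, :] if 0 else cv2.copyMakeBorder(cv2.resize(W["frame"],(347,217)),0,183,0,0,0)]))
```

```text
[[ 1.414  1.422  0.066 -2.102 -1.969  6.284  0.154 11.258  0.024]
 [ 2.623  2.633  0.066 -2.347  0.219  8.89   0.154 12.808  0.024]
 [ 3.831 -2.441  0.066 -1.038  2.558  7.667  0.154 14.358  0.025]
 [ 5.04  -1.231  0.065  1.895  1.743  6.31   0.154 15.908  0.024]
 [ 6.249 -0.021  0.065  1.101 -1.59   6.173  0.154 17.458  0.025]
 [ 7.458  1.189  0.065 -1.353 -1.789  6.48   0.154 19.008  0.024]
 [ 8.666  2.397  0.066 -1.964  1.397  8.126  0.154 20.558  0.025]
 [ 9.875 -2.682  0.066 -0.472  2.012  8.77   0.154 22.108  0.025]
 [11.084 -1.473  0.065  2.731  1.471  6.852  0.154 23.658  0.024]
 [12.293 -0.261  0.065  1.352 -0.67   5.68   0.154 25.208  0.024]]
[4.236 3.281 9.673]
```

View pics/c4.png

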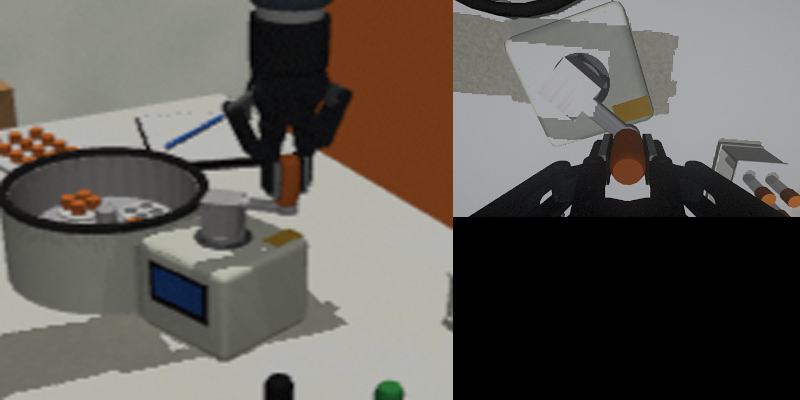

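The crank is seated and the rotor has moved round. I'll release and retreat upward, then check.

Run:
```python
from h import *
from rig import arm,viewer
arm.gripper_to(.06); p=arm.state()["eef_pos"]
arm.servo_line([p[0],p[1],.28],v=.12)
arm.pause(.3)
s=arm.state(); print(s["width"],s["wrist_force"].round(1),s["time_s"])
D=viewer.grab_frame("side");S=viewer.grab_frame("scene");W=viewer.grab_frame("wrist")
r=lambda im:cv2.resize(im,(400,300),interpolation=cv2.INTER_CUBIC)
z=np.vstack([np.hstack([r(D["frame"][90:210,220:380]),r(S["frame"][170:320,400:600])]),np.hstack([r(W["frame"]),r(S["frame"])])]); cv2.imwrite("pics/c5.png",z)
```

```text
0.06011190162085057 [-0.7 -0.4 -0.7] 28.5333
```

View pics/c5.png

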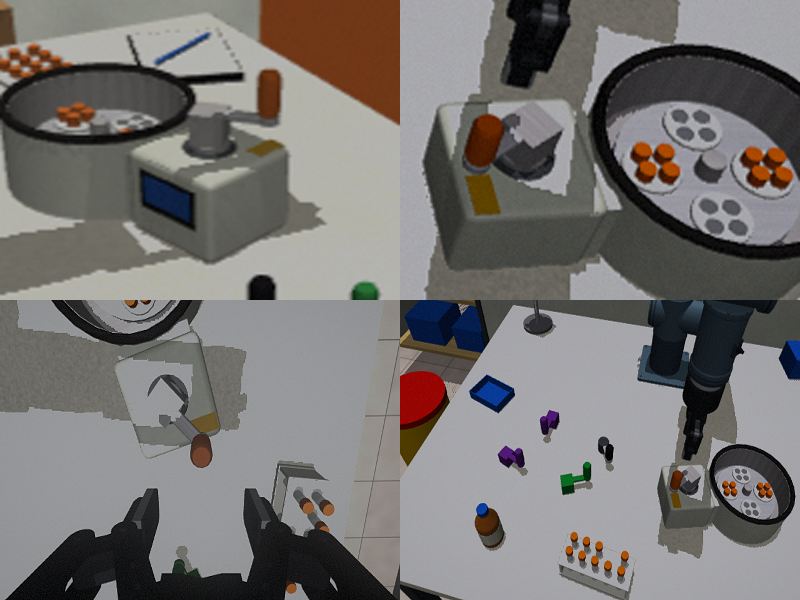

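The crank sits home on the shaft, free of the gripper. The black crank is where it was, and the rotor has turned.

```bash
python3 -c "
from rig import arm
print(arm.finish_job())"
```

```text
the job is handed in; nothing more can be done
None
```

The orange-knob crank sits home on the shaft and was wound clockwise about 2.1 turns (13.3 rad at the crank), then released; the black crank was left untouched, and the job was handed in at about 29 s, with no verdict returned.

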